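Return the stray bush, take out the loupe, gather the bushes in the tote's bevelled corner

TASK

The black loupe was left in the grey bush tote and one bronze bush was left on the small instrument tray: swap them, so that the bush lies in the tote and the loupe stands upright on the tray. Then lift the tote by its handle bar clear of the surface plate and tilt it until all three bushes have slid together into its one bevelled corner. Do not grip or push the two bushes already in the tote with the fingers and leave the other things on the plate alone; finish while still holding the tote up, still and tilted towards that corner.

Things in the scene. Friction and masses are not known exactly. Their poses are not given: they have to be found in the camera images.
- tote: open grey plastic tote, 220 (own x) x 170 (y) x 42 mm high, walls and floor 4 mm, about 0.35 kg empty, at any yaw. Its corner at own +x, +y is cut off by a 45-degree bevel with 30 mm legs, the other three are square. A handle bar spans the middle along own y. Origin: centre of the underside, z up. Smooth floor: bushes start to slide at 8 to 13 degrees of tilt, at about 20 where they rub a wall
- tote_handle (a point): middle of the tote's flat aluminium handle bar, at tote x = y = 0, 72 mm above the underside; the bar is 14 mm wide (tote x), 16 mm high, about 170 mm long along tote y, its top 80 mm above the underside. It belongs to the tote and moves with it
- tote_bevel (a point): middle of the bevelled corner of the tote: on the inside floor at the foot of the bevel's inner face, tote coordinates (92, 67, 4) mm
- tray: small square instrument tray, fixed to the plate, dark steel with a black rubber lining, 100 x 100 mm, rim 10 mm high and 4 mm thick, inside floor 4 mm above its underside. Origin: centre of the underside
- bush_stray: plain bronze bush (short hollow cylinder), 28 mm diameter, 27 mm high, 60 g, lightly oiled; the one that starts upright on the instrument tray. Origin: centre of its foot
- bush_1: plain bronze bush (short hollow cylinder), 28 mm diameter, 27 mm high, 60 g, lightly oiled; starts upright in the tote, about 60 mm from the handle bar and 36 mm from the tote's middle line. Origin: centre of its foot
- bush_2: plain bronze bush (short hollow cylinder), 28 mm diameter, 27 mm high, 60 g, lightly oiled; starts upright in the tote like bush_1, in another of its quarters. Origin: centre of its foot
- loupe: black stand loupe (magnifier), round, 33 mm diameter, 36 mm high, 40 g, starts upright in the tote, in a quarter of its own, about 60 mm from the handle bar and 36 mm from the tote's middle line; the quarter at the bevelled corner starts empty. Origin: centre of its foot; z is its axis
- cylinder_square: bystander: upright steel cylinder square with a black top, 38 mm diameter, 80 mm high. Origin: centre of its foot
- white_jar: bystander: white screw-top jar, 48 mm diameter, 62 mm high. Origin: centre of its foot
- indenter_case: bystander: small blue case, 37 x 56 x 23 mm. Origin: centre of its foot
Mind the look-alikes: they are no part of the job. Of the things like the loupe, leave any that is purple; of the rest the smaller one is meant.

How it is judged:
By the outcome, as a careful person would: the job done as asked, in the order asked, and still so for the second after the job is handed in, while the arm keeps its last pose, push and grip.
It also fails if it takes over 70 s, if anything falls off the work surface, if the arm or the gripper's body presses on something with over 40 N, if the wrist force passes 120 N, or if a joint passes its speed limit or range.

ROBOT

A 6-joint arm with a two-finger parallel gripper is mounted at the origin on a cart in front of the work surface, level with it; the furniture and walls round the work are solid. World frame = base frame: x ahead of the robot, y to its left, z up, the work surface at z = 0. Lengths are in mm, angles in rad, forces in N, time in s.
With the tool pointing down it reaches from about 275 to 1000 mm from the base axis. Payload 8.4 kg.
Tool frame: the origin (TCP) lies at the very end of the fingers, on their centre line; the grasp point (between the pads) lies 19 mm behind it; z points along the fingers, y is the line along which they close (so a half turn about z gives the same grasp; the last joint's range is limited). The gripper opens to 85 mm and grips with 20 to 120 N. Pads are 22 mm wide; open, the fingers measure 114 mm over their backs; the gripper's body (76 mm by 85 mm) begins 54 mm behind the grasp point. The pads swing forward as they close: fully open they stand 13 mm farther back than shut.
Start: joints at [1.278, 0.353, 1.633, -0, 1.155, -0.002], TCP at [179.198, 598.762, 231.281] pointing down, gripper open.
Joint ranges: [-2.63, 2.63], [-0.92, 2.1], [0.06, 2.66], [-1.3, 4.44], [0, 2.69], [-3.02, 3.02]. Speed limits (rad/s): [2.22, 2.22, 2.79, 3.14, 3.14, 3.14].

INTERFACE

Orientations are given as [roll, pitch, yaw] about the fixed x, y, z axes, in that order (R = Rz(yaw) Ry(pitch) Rx(roll)).
In Python, from rig import sensors, grab_frame, camera_params, order gives the robot as it stands. The module is installed in compiled form; this text tells all that it offers.
- The arm moves only by the tool move_arm, never from a script. Its argument "motion" is a list of rows, each a list of 7 numbers: the turn, a rotation vector about the tool's x, y, z in shares of 180 degrees (1.0 is 180 degrees), then the shift along the tool's x, y, z in fractions of the full range, 1 being 0.5 m, then the finger opening in m, from 0 to 0.0854. A call has 1 to 8 rows; each row is the pose to reach, as a shift and turn from the pose commanded when the call began, along the tool's axes at that moment; what a row does not reach only later rows make up. A row lasts 1/8 s, in which the tool goes at most 62.5 mm and 10.7 degrees, less where a joint would pass 70% of its speed; a pose out of reach is approached as far as the arm can. No shift or turn number may pass 1 either way. A call with a gripper value outside its range is refused whole. The fingers move at their own pace and stop on an object; "grip_force" is the grip in N (left out, the last holds). Time passes only in rows, so rows that repeat a pose let the fingers close. It gives the time, the measured TCP pose, the force, the opening and the grip force at its end, in the units of the state.
- sensors.sense(): the state, without advancing time (a new reading comes with each control period).
- grab_frame(name): name is "scene" or "top" or "wrist"; returns (picture, depth): 420x560x3 uint8, red, green, blue; 420x560 float32, mm along the optical axis (not along the pixel's ray), 0 where there is no reading.
- camera_params(name): a dict with "camera_matrix" (3x3 intrinsics, pixels), "world_from_camera" (4x4, takes a point from camera to world coordinates). Camera axes: x right, y down, z forward; pixel columns grow to the right and rows downward; lengths in mm; the calibration is good to about 2 mm. A picture is of the moment at which its call begins: read the wrist's pose just before it. camera_params takes no time and is no camera call; for the wrist camera it gives the pose at the moment of the call.
- order.sign_off(): hands the job in; it is judged then, once.
The state is a dict: "clock": time; "qpos": joint angles; "qvel": joint speeds; "joint_efforts": joint torques, N m; "eef_pos": TCP position; "tcp_rot": TCP orientation; "contact_force": force on the tool from outside, world axes, zero at the start; "wrist_torque": the same for the moment, N m; "opening": opening from 0.0 (shut) to 1.0 (fully open); "grasp_force": force on a finger pad.
Only numpy, scipy, OpenCV 4.12 (cv2) and the standard library are available. Lean on these libraries where they do the work, as an engineer would, in place of code of your own. Each camera call takes 0.05 s, during which the arm holds its last target. There are 200 camera calls.

## Working session

There is one attempt and no reset: what is moved stays moved. The work goes in short steps, Python scripts to look and compute and a tool call to move; the robot and the scene stay as the last step left them, time stands still between calls to the robot, and variables do not carry over. Pictures are saved under pics/ and viewed, at most 10 in all, crops included, and the job is handed in when it is done.

Besides the shell and the picture viewer there is one more tool, called after "Request:" as name([rows], argument=value, ...), one row to a line, values as JSON. move_arm: Moves the arm, as the interface text tells. Its arguments: {"type":"object","properties":{"motion":{"type":"array","items":{"type":"array","items":{"type":"number"}}},"grip_force":{"type":"number"}},"required":["motion"]}

```bash
mkdir -p pics; python3 - <<'E'
from rig import *
import cv2,numpy as np
for n in("top","scene"):
    p,d=grab_frame(n); np.savez(f"{n}0.npz",p=p,d=d,K=camera_params(n)["camera_matrix"],T=camera_params(n)["world_from_camera"])
    cv2.imwrite(f"pics/{n}0.png",p[:,:,::-1])
    print(n,camera_params(n))
print(sensors.sense())
E
```

```text
top {'camera_matrix': array([[537.64238811,   0.        , 280.02318144],
       [  0.        , 537.64238811, 208.61294289],
       [  0.        ,   0.        ,   1.        ]]), 'world_from_camera': array([[ 1.48939758e-02, -9.94007172e-01,  1.08295478e-01,
         3.75873208e+02],
       [-9.99860923e-01, -1.56187277e-02, -5.84717909e-03,
         6.57409831e+01],
       [ 7.50357554e-03, -1.08193329e-01, -9.94101554e-01,
         1.54488459e+03],
       [ 0.00000000e+00,  0.00000000e+00,  0.00000000e+00,
         1.00000000e+00]])}
scene {'camera_matrix': array([[394.11383969,   0.        , 272.2109911 ],
       [  0.        , 394.11383969, 200.22216121],
       [  0.        ,   0.        ,   1.        ]]), 'world_from_camera': array([[ 8.09073733e-01, -2.43127987e-01,  5.35059320e-01,
         6.58534890e+01],
       [-5.87706602e-01, -3.33461129e-01,  7.37159837e-01,
        -6.18503485e+02],
       [-8.02702224e-04, -9.10874556e-01, -4.12682564e-01,
         4.44715042e+02],
       [ 0.00000000e+00,  0.00000000e+00,  0.00000000e+00,
         1.00000000e+00]])}
{'clock': 0.1, 'qpos': array([ 1.27756544e+00,  3.53607672e-01,  1.63406059e+00, -3.69289471e-05,
        1.15524924e+00, -2.40151096e-03]), 'qvel': array([-0.0003612 , -0.00119267, -0.00106899, -0.00112163, -0.00079635,
        0.00018125]), 'joint_efforts': array([ 2.85471906e-04, -6.06361914e+01, -3.42817461e+01,  7.94389348e-05,
        3.97781376e-03,  1.78574237e-05]), 'eef_pos': array([179.09968204, 598.32279762, 230.61844558]), 'tcp_rot': array([-3.14026773e+00,  3.05846150e-05,  2.85077823e+00]), 'contact_force': array([ 1.16430538, -0.17584411,  0.5215547 ]), 'wrist_torque': array([-0.0545072 , -0.01135012,  0.01753789]), 'grasp_force': 0.0, 'opening': 1.0033645936321467}
```

View pics/top0.png

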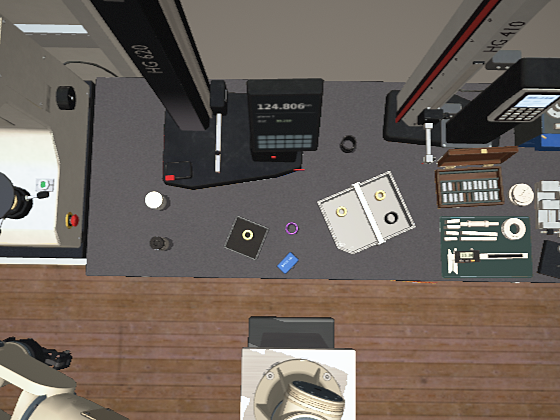

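View pics/scene0.png

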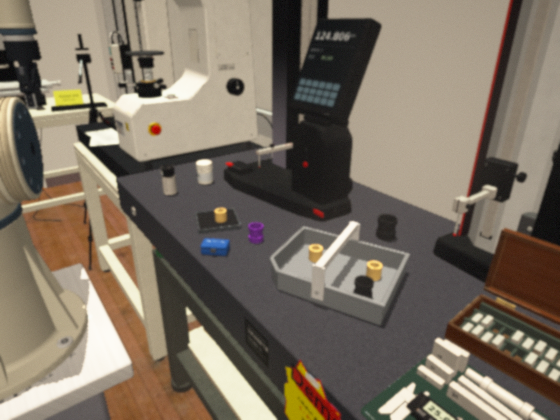

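The top view shows the tote around (367,211), with its handle bar running from (357,182) to (381,243). The bevel is at the lower left, about (345,250). The loupe in the tote is at (391,218), and the tote bushes are at (341,211) and (380,195). The stray bush is on the tray at (247,235). The decoys are a purple one at (292,228) and a larger black one at (348,143). The scene view agrees.

```bash
cat > h.py <<'E'
import numpy as np,cv2
def ray(K,T,uv,z):
    uv=np.atleast_2d(np.asarray(uv,float)); d=np.c_[uv,np.ones(len(uv))]@np.linalg.inv(K).T@T[:3,:3].T
    o=T[:3,3]; return o+d*((z-o[2])/d[:,2])[:,None]
def cloud(d,K,T):
    v,u=np.indices(d.shape); P=np.stack([(u-K[0,2])/K[0,0]*d,(v-K[1,2])/K[1,1]*d,d],-1)
    W=P@T[:3,:3].T+T[:3,3]; W[d==0]=np.nan; return W
E
python3 - <<'E'
from h import *
np.set_printoptions(precision=1,suppress=True)
for n in("top","scene"):
    f=np.load(n+"0.npz");p,d,K,T=[f[k] for k in "pdKT"];W=cloud(d,K,T);hsv=cv2.cvtColor(p,cv2.COLOR_RGB2HSV)
    on=(W[...,0]>150)&(W[...,0]<800)&(abs(W[...,1])<500)&(W[...,2]<120)
    def blobs(m,name,z,a=12):
        c,l,s,cc=cv2.connectedComponentsWithStats((m&on).astype(np.uint8))
        for i in range(1,c):
            if s[i,4]>=a: print(n,name,cc[i],s[i,2:],"ray",ray(K,T,cc[i],z)[0],"cloud",np.nanmedian(W[l==i],0),np.nanmax(W[l==i],0)-np.nanmin(W[l==i],0))
    br=(hsv[...,0]>10)&(hsv[...,0]<30)&(hsv[...,1]>70)&(hsv[...,2]>110)
    blobs(br,"bronze",31)
    blobs((hsv[...,2]<45)&(W[...,2]>10),"black",40)
    m=(W[...,2]>68)&(W[...,2]<92); blobs(m,"z80",80,25)
    m=(W[...,2]>35)&(W[...,2]<48); blobs(m,"z42",42,25)
E
python3 -c "
import cv2;a=cv2.imread('pics/top0.png')[130:290,210:430];cv2.imwrite('pics/c.png',cv2.resize(a,None,fx=3.6,fy=3.6,interpolation=2))"
```

```text
top bronze [459.6 165. ] [ 32   9 100] ray [ 674.7 -455.8   31. ] cloud [ 674.2 -453.5   40.2] [22.5 85.4 23.7]
top bronze [458.6 176.2] [ 28   7 110] ray [ 641.9 -452.3   31. ] cloud [ 646.1 -457.7    5.9] [20.  77.  21.7]
top bronze [440.2 176.9] [ 7  8 25] ray [ 639.1 -399.3   31. ] cloud [ 642.9 -406.2    8.4] [23.1 27.4 34.6]
top bronze [377.6 195.8] [ 9  9 28] ray [ 581.7 -220.2   31. ] cloud [ 582.7 -219.9   20.6] [22.9 20.3 38.7]
top bronze [464.2 197.8] [ 2  9 12] ray [ 580.1 -467.    31. ] cloud [ 581.1 -475.8    6.7] [24.5  6.1 11.2]
top bronze [447.8 205.4] [16  2 22] ray [ 557.4 -419.6   31. ] cloud [ 558.5 -418.1   30.3] [ 4.9 45.  16.8]
top bronze [462.8 204.7] [10  2 14] ray [ 560.1 -462.4   31. ] cloud [ 559.5 -464.1   30.9] [ 4.3 25.  11.4]
top bronze [338.  212.7] [ 7  8 18] ray [ 531.7 -107.5   31. ] cloud [ 533.7 -106.8   20.9] [20.1 16.9 33.4]
top bronze [343.4 209.8] [ 5  6 13] ray [ 540.1 -122.8   31. ] cloud [ 542.4 -124.6   25.9] [15.  10.7 27.6]
top bronze [290.3 298.7] [ 231   45 8973] ray [289.2  24.6  31. ] cloud [ 240.1    1.7 -828.6] [193.7 999.9 827.2
[... 7941 characters left out ...]
41.4] [35.  26.7 12.6]
scene z42 [387.4 220.1] [ 20  13 193] ray [ 732.2 -137.1   42. ] cloud [ 732.6 -137.3   42.7] [41.5 42.4 12.9]
scene z42 [342.  267.7] [ 140   82 1577] ray [ 516.6 -210.8   42. ] cloud [ 499.9 -214.8   41.2] [236.7 274.1  13. ]
scene z42 [468.3 248. ] [ 57  35 868] ray [ 764.6 -307.3   42. ] cloud [ 765.8 -306.6   40.6] [ 58.5 116.   12.8]
scene z42 [364.2 282.1] [ 19  14 131] ray [ 516.2 -263.7   42. ] cloud [ 519.1 -260.8   38.9] [32.4 31.9  6.3]
scene z42 [523.3 302.6] [ 77  43 912] ray [ 677.8 -447.4   42. ] cloud [ 678.6 -447.7   41.3] [ 23.3 110.5  13. ]
scene z42 [447.8 348.8] [ 28  23 258] ray [ 493.8 -432.3   42. ] cloud [ 493.9 -432.2   41.7] [11.9 34.8  9. ]
```

View pics/c.png

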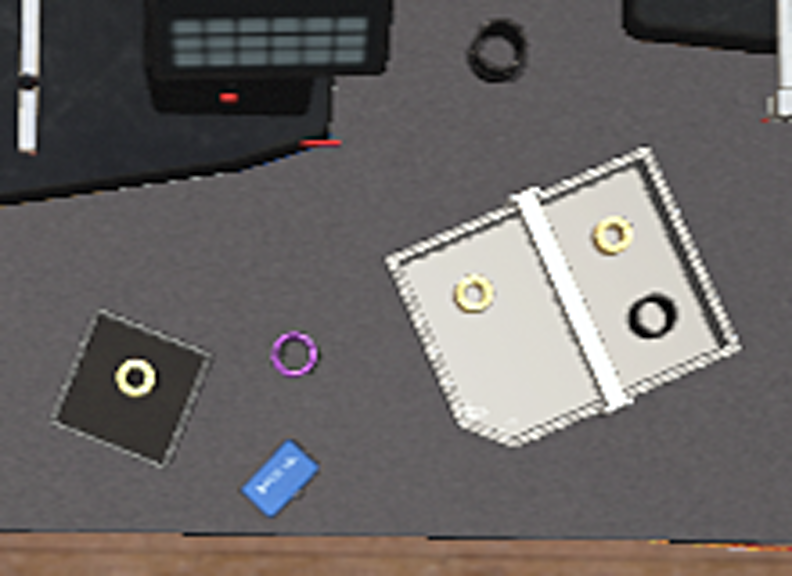

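The enlarged view confirms the layout. In crop pixels, the bevel is at (488,432), the loupe at (652,315), the bushes at (474,293) and (613,235), the stray at (134,377), and the tray corners and handle ends are clear.

```bash
python3 - <<'E'
from h import *
np.set_printoptions(precision=1,suppress=True)
f=np.load("top0.npz");K,T=f['K'],f['T']
g=lambda uv,z:ray(K,T,(np.atleast_2d(uv)+.5)/3.6-.5+[210,130],z)[:,:2]
for n,uv,z in[("stray",(134,377),31),("bA",(474,293),31),("bB",(613,235),31),("loupe",(652,315),40),("purple",(295,354),36),("case",(281,478),23)]: print(n,g(uv,z)[0])
t=g([(100,312),(211,355),(164,465),(53,421)],10);print("tray",t.mean(0),np.linalg.norm(np.diff(t,axis=0),axis=1))
h=g([(526,195),(618,403)],80);v=h[1]-h[0];print("bar",h.mean(0),np.linalg.norm(v),"own y dir",np.arctan2(v[1],v[0]))
c=g([(390,262),(647,152),(739,347),(515,443),(460,420)],42);print("corners",c,np.linalg.norm(np.diff(c,axis=0),axis=1))
print("centre from diag",(c[0]+c[2])/2,[np.arctan2(*(c[i]-c[j])[::-1]) for i,j in((0,1),(3,2),(2,1),(4,0))])
E
```

```text
stray [466.4 149.1]
bA [ 536.6 -116.9]
bB [ 584.4 -226.7]
loupe [ 520.6 -255.2]
purple [486.   23.5]
case [389.6  32.9]
tray [458.8 151.7] [94.8 94.5 94.5]
bar [ 528.5 -185.5] 172.83337580980162 own y dir -2.7265764919203104
corners [[ 558.8  -49.7]
 [ 649.4 -251.7]
 [ 496.4 -322.5]
 [ 419.1 -147.7]
 [ 436.2 -105. ]] [221.4 168.5 191.1  46. ]
centre from diag [ 527.6 -186.1] [np.float64(1.9920696531461106), np.float64(1.987048605602751), np.float64(-2.7084299844110107), np.float64(-2.7183570490612796)]
```

```bash
cat > go.py <<'E'
import sys,numpy as np
from scipy.spatial.transform import Rotation as R
from rig import sensors
def rel(p,rpy):
    s=sensors.sense(); R0=R.from_euler('xyz',s['tcp_rot']); R1=R.from_euler('xyz',rpy)
    return (R0.inv()*R1).as_rotvec(),R0.inv().apply(np.array(p)-s['eef_pos'])/1000,s
if __name__=="__main__":
    np.set_printoptions(precision=4,suppress=True)
    a=list(map(float,sys.argv[1:])); r,t,s=rel(a[:3],[np.pi,0,a[3]])
    print("turn",r,"shift",t,"| q",s['qpos'],"clk",s['clock'],"pos",s['eef_pos'],s['tcp_rot'])
E
python3 go.py 466 149 150 2.77
```

```text
turn [-0.0013  0.0001  0.0808] shift [-0.4037 -0.3481  0.0811] | q [ 1.2776  0.3536  1.6341 -0.      1.1552 -0.0024] clk 0.1 pos [179.0997 598.3228 230.6184] [-3.1403  0.      2.8508]
```

Careful with the scale: shifts go in shares of 0.5 m and turns go in shares of 180 degrees. That gives: -0.404 m / 0.5 = -0.808, -0.348 m / 0.5 = -0.696, 0.081 rad / 3.1416 = 0.0258.

Request:
move_arm([
  [0,0,0.0258,-0.808,-0.696,0.162,0.048],
  [0,0,0.0258,-0.808,-0.696,0.162,0.048],
  [0,0,0.0258,-0.808,-0.696,0.162,0.048],
  [0,0,0.0258,-0.808,-0.696,0.162,0.048],
  [0,0,0.0258,-0.808,-0.696,0.162,0.048],
  [0,0,0.0258,-0.808,-0.696,0.162,0.048],
  [0,0,0.0258,-0.808,-0.696,0.162,0.048],
  [0,0,0.0258,-0.808,-0.696,0.162,0.048],
], grip_force=40)

```text
clock: 1.1
eef_pos: [446.3, 180.5, 155.9]
tcp_rot: [3.141, 0.0, 2.77]
contact_force: [0.9, -0.0, 0.5]
opening: 0.562
grasp_force: 0.0
```

```bash
python3 go.py 466 149 150 2.77
```

```text
turn [ 0.0002  0.0002 -0.0001] shift [-0.0298 -0.0222  0.0059] | q [ 0.3812  0.2247  2.0058  0.0001  0.9108 -0.818 ] clk 1.1 pos [446.279  180.4859 155.9412] [3.1414 0.0002 2.7699]
```

Converted, -0.029 m / 0.5 = -0.058, -0.021 m / 0.5 = -0.042.

Request:
move_arm([
  [0,0,0,-0.058,-0.042,0.012,0.048],
  [0,0,0,-0.058,-0.042,0.012,0.048],
  [0,0,0,-0.058,-0.042,0.012,0.048],
])

```text
clock: 1.48
eef_pos: [464.5, 152.3, 150.0]
tcp_rot: [-3.141, -0.001, 2.769]
contact_force: [0.1, 1.0, 0.1]
opening: 0.558
grasp_force: 0.0
```

```bash
python3 go.py 466 149 8 2.77; python3 - <<'E'
from rig import *
import cv2
from h import *
np.set_printoptions(precision=1,suppress=True)
c=camera_params("wrist");p,d=grab_frame("wrist");K,T=c["camera_matrix"],c["world_from_camera"]
cv2.imwrite("pics/w1.png",p[:,:,::-1]);print(T)
hsv=cv2.cvtColor(p,cv2.COLOR_RGB2HSV);W=cloud(d,K,T)
m=((hsv[...,0]>10)&(hsv[...,0]<32)&(hsv[...,1]>70)&(W[...,2]>25)&(W[...,2]<36)).astype(np.uint8)
for q in cv2.findContours(m,0,2)[0]:
    if cv2.contourArea(q)>100:
        (x,y),r=cv2.minEnclosingCircle(q);print((x,y),r,ray(K,T,(x,y),31),np.nanmedian(W[m>0],0))
E
```

```text
turn [-0.0002 -0.0007 -0.0009] shift [-0.0027 -0.0025  0.142 ] | q [ 0.3136  0.2447  1.9952  0.0003  0.9025 -0.8849] clk 1.475 pos [464.4869 152.3179 150.0107] [-3.1414 -0.0007  2.7691]
[[  0.4   0.9   0.3 386. ]
 [  0.9  -0.3  -0.1 182.7]
 [ -0.    0.3  -0.9 292.1]
 [  0.    0.    0.    1. ]]
```

View pics/w1.png

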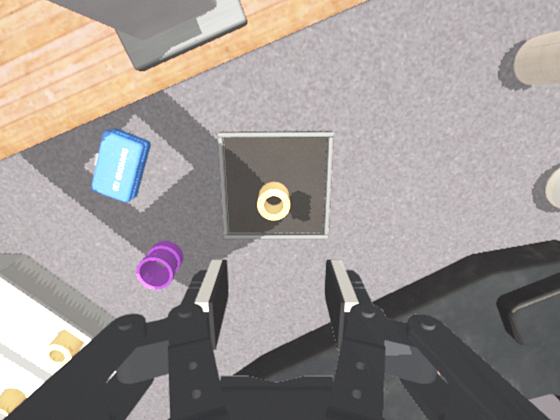

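Wrist view: the stray's top ring is at (274,204), and the tray rim corners are at (220,134), (333,134), (327,237) and (226,237). The tool is aligned with the tray edges.

```bash
python3 - <<'E'
from rig import *
from h import *
np.set_printoptions(precision=2,suppress=True)
c=camera_params("wrist");K,T=c["camera_matrix"],c["world_from_camera"]
print(ray(K,T,[(274,204)],31), ray(K,T,[(220,134),(333,134),(327,237),(226,237)],10).mean(0))
E
python3 go.py 466 149 8 2.77
```

```text
[[465.83 149.72  31.  ]] [459.09 154.62  10.  ]
turn [-0.     -0.0004  0.0002] shift [-0.0029 -0.0029  0.1422] | q [ 0.3146  0.2444  1.9951  0.0003  0.9024 -0.885 ] clk 1.525 pos [464.4468 152.7693 150.179 ] [-3.1416 -0.0004  2.7702]
```

Converted, 0.141 m / 0.5 = 0.282, 0.14 m / 0.5 = 0.28.

Request:
move_arm([
  [0,0,0,-0.006,-0.005,0.12,0.048],
  [0,0,0,-0.006,-0.005,0.22,0.048],
  [0,0,0,-0.006,-0.005,0.28,0.048],
  [0,0,0,-0.006,-0.005,0.282,0.048],
  [0,0,0,-0.006,-0.005,0.282,0.048],
  [0,0,0,-0.006,-0.005,0.282,0.02],
  [0,0,0,-0.006,-0.005,0.282,0.02],
  [0,0,0,-0.006,-0.005,0.282,0.02],
], grip_force=40)

```text
clock: 2.52
eef_pos: [467.8, 149.3, 10.7]
tcp_rot: [3.14, 0.002, 2.77]
contact_force: [-1.4, 1.7, 6.6]
opening: 0.313
grasp_force: 39.0
```

Converted, -0.13 m / 0.5 = -0.26, -0.09 m / 0.5 = -0.18.

Request:
move_arm([
  [0,0,0,0,0,0,0.02],
  [0,0,0,0,0,0,0.02],
  [0,0,0,0,0,-0.08,0.02],
  [0,0,0,0,0,-0.18,0.02],
  [0,0,0,0,0,-0.26,0.02],
  [0,0,0,0,0,-0.26,0.02],
])

```text
clock: 3.28
eef_pos: [469.1, 149.5, 143.1]
tcp_rot: [3.137, 0.006, 2.77]
contact_force: [0.1, -1.1, -0.4]
opening: 0.312
grasp_force: 39.8
```

```bash
python3 go.py 478 -147 138 1.99
```

```text
turn [0.0068 0.0038 0.7797] shift [-0.116  -0.273   0.0045] | q [ 0.3054  0.2559  1.9993 -0.      0.8788 -0.8935] clk 3.275 pos [469.1406 149.4799 143.0712] [3.1368 0.0059 2.7697]
```

Converted, -0.273 m / 0.5 = -0.546, -0.116 m / 0.5 = -0.232, 0.78 rad / 3.1416 = 0.2483.

Request:
move_arm([
  [0,0,0.2483,-0.232,-0.546,0.008,0.02],
  [0,0,0.2483,-0.232,-0.546,0.008,0.02],
  [0,0,0.2483,-0.232,-0.546,0.008,0.02],
  [0,0,0.2483,-0.232,-0.546,0.008,0.02],
  [0,0,0.2483,-0.232,-0.546,0.008,0.02],
  [0,0,0.2483,-0.232,-0.546,0.008,0.02],
  [0,0,0.2483,-0.232,-0.546,0.008,0.02],
  [0,0,0.2483,-0.232,-0.546,0.008,0.02],
])

```text
clock: 4.28
eef_pos: [475.4, -146.6, 135.0]
tcp_rot: [-3.141, -0.001, 1.991]
contact_force: [-0.2, 0.6, -0.7]
opening: 0.316
grasp_force: 39.9
```

```bash
python3 go.py 478 -147 12 1.99; python3 - <<'E'
from rig import *
import cv2
c=camera_params("wrist");p,d=grab_frame("wrist");cv2.imwrite("pics/w2.png",p[:,:,::-1])
import numpy as np;np.savez("w2.npz",p=p,d=d,K=c["camera_matrix"],T=c["world_from_camera"])
E
```

```text
turn [-0.0004 -0.0005  0.0012] shift [-0.0015  0.0023  0.123 ] | q [-0.3022  0.2792  1.9894  0.0002  0.8736 -0.7228] clk 4.275 pos [ 475.3987 -146.6027  134.9557] [-3.1412 -0.0005  1.9912]
```

View pics/w2.png

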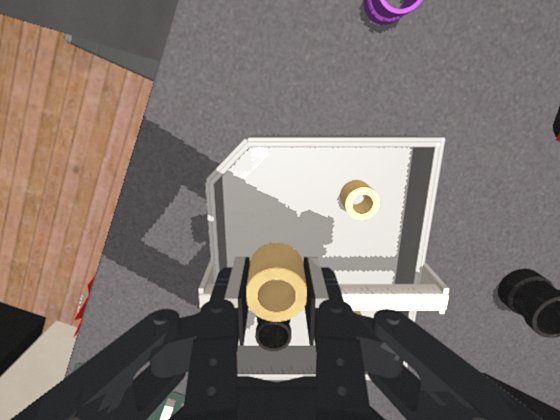

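Wrist view: the bush is held upright. The bevel ends are at (247,140) and (208,178), the far corner is at (443,139), and bush 1's top is at (360,203). The bevel quarter is empty.

```bash
python3 - <<'E'
from h import *
np.set_printoptions(precision=2,suppress=True)
f=np.load("w2.npz");K,T=f['K'],f['T']
a=1.99;M=np.array([[np.cos(a),np.sin(a)],[-np.sin(a),np.cos(a)]]);c=np.array([528,-186])
for uv,z in[((247,140),42),((443,139),42),((208,178),42),((361,203),31)]:
    w=ray(K,T,uv,z)[0,:2];print(w,M@(w-c))
E
```

```text
[ 433.39 -106.05] [111.54  53.87]
[561.35 -47.98] [112.49 -86.65]
[ 417.51 -143.82] [83.5  83.75]
[ 535.45 -116.46] [ 60.48 -35.11]
```

Converted, 0.123 m / 0.5 = 0.246, 0.118 m / 0.5 = 0.236.

Request:
move_arm([
  [0,0,0,-0.002,0.004,0.12,0.02],
  [0,0,0,-0.002,0.004,0.2,0.02],
  [0,0,0,-0.002,0.004,0.236,0.02],
  [0,0,0,-0.002,0.004,0.246,0.02],
  [0,0,0,-0.002,0.004,0.246,0.02],
  [0,0,0,-0.002,0.004,0.246,0.02],
])

```text
clock: 5.08
eef_pos: [478.7, -147.8, 13.1]
tcp_rot: [3.14, 0.001, 1.99]
contact_force: [0.0, 0.2, 0.4]
opening: 0.309
grasp_force: 39.9
```

```bash
python3 go.py 478 -147 12 1.99; python3 -c "
from rig import sensors as s;print(s.sense()['contact_force'])"
```

```text
turn [0.0013 0.0011 0.0002] shift [ 0.001  -0.0003  0.0011] | q [-0.3025  0.4892  2.0464 -0.      0.6043 -0.7219] clk 5.075 pos [ 478.6983 -147.8268   13.1479] [3.1403 0.0011 1.9902]
[0.03597898 0.20006828 0.368184  ]
```

Converted, -0.13 m / 0.5 = -0.26, -0.11 m / 0.5 = -0.22.

Request:
move_arm([
  [0,0,0,0,0,0.004,0.02],
  [0,0,0,0,0,0.004,0.02],
  [0,0,0,0,0,0.004,0.046],
  [0,0,0,0,0,0.004,0.046],
  [0,0,0,0,0,0.004,0.046],
  [0,0,0,0,0,-0.1,0.046],
  [0,0,0,0,0,-0.22,0.046],
  [0,0,0,0,0,-0.26,0.046],
])

```text
clock: 6.08
eef_pos: [479.6, -148.3, 145.6]
tcp_rot: [3.138, 0.003, 1.99]
contact_force: [1.0, 0.2, -0.6]
opening: 0.536
grasp_force: 0.0
```

```bash
python3 go.py 520.6 -255.2 140 1.99
```

```text
turn [ 0.0037  0.0032 -0.0003] shift [-0.1143 -0.006   0.0059] | q [-0.303   0.2673  1.9759 -0.      0.8935 -0.7219] clk 6.075 pos [ 479.5596 -148.3429  145.5776] [3.1379 0.0032 1.9897]
```

Converted, -0.114 m / 0.5 = -0.228, -0.006 m / 0.5 = -0.012.

Request:
move_arm([
  [0,0,0,-0.228,-0.012,0.008,0.046],
  [0,0,0,-0.228,-0.012,0.008,0.046],
  [0,0,0,-0.228,-0.012,0.008,0.046],
  [0,0,0,-0.228,-0.012,0.008,0.046],
])

```text
clock: 6.58
eef_pos: [518.0, -254.0, 137.6]
tcp_rot: [-3.141, -0.001, 1.989]
contact_force: [0.0, 0.1, 0.1]
opening: 0.535
grasp_force: 0.0
```

```bash
python3 go.py 520.6 -255.2 13 1.99; python3 - <<'E'
from rig import *
import cv2
c=camera_params("wrist");p,d=grab_frame("wrist");cv2.imwrite("pics/w3.png",p[:,:,::-1])
import numpy as np;np.savez("w3.npz",p=p,d=d,K=c["camera_matrix"],T=c["world_from_camera"])
E
```

```text
turn [-0.0009 -0.0014 -0.0009] shift [-0.0023  0.002   0.1246] | q [-0.4586  0.3861  1.8187  0.0003  0.9384 -0.877 ] clk 6.575 pos [ 518.0369 -253.9763  137.6324] [-3.1407 -0.0014  1.9891]
```

View pics/w3.png

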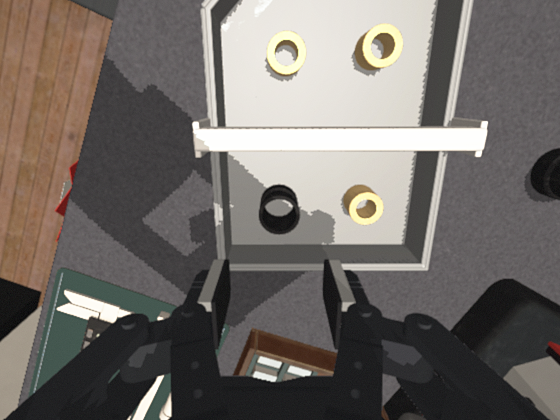

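Wrist view: the stray bush stands upright at (286,55) in the bevel quarter, the loupe's top ring is near (279,212), and the bar top runs from (203,139) to (480,139).

```bash
python3 - <<'E'
from h import *
from rig import *
np.set_printoptions(precision=2,suppress=True)
f=np.load("w3.npz");K,T,p,d=[f[k] for k in "KTpd"]
W=cloud(d,K,T);g=p.max(2)
m=((g<70)&(abs(W[...,0]-520)<30)&(abs(W[...,1]+255)<30)&(W[...,2]>34)&(W[...,2]<46)).astype(np.uint8)
v,u=np.nonzero(m);(x,y),r=cv2.minEnclosingCircle(np.c_[u,v].astype(np.float32));print((x,y),r,ray(K,T,(x,y),40))
for z,uv in((40,(279,212)),(80,(203,139)),(80,(480,139)),(80,(340,139)),(31,(286,55))):print(uv,ray(K,T,uv,z))
print(sensors.sense()['eef_pos'])
E
```

```text
(278.9053955078125, 213.61891174316406) 20.381942749023438 [[ 520.71 -256.91   40.  ]]
(279, 212) [[ 520.22 -255.64   40.  ]]
(203, 139) [[ 452.41 -218.34   80.  ]]
(480, 139) [[ 606.57 -149.71   80.  ]]
(340, 139) [[ 528.72 -184.37   80.  ]]
(286, 55) [[ 478.24 -149.87   31.  ]]
[ 517.99 -253.54  137.77]
```

Converted, 0.126 m / 0.5 = 0.252, 0.002 m / 0.5 = 0.004.

Request:
move_arm([
  [0,0,0,-0.006,0.004,0.12,0.046],
  [0,0,0,-0.006,0.004,0.21,0.046],
  [0,0,0,-0.006,0.004,0.248,0.046],
  [0,0,0,-0.006,0.004,0.252,0.046],
  [0,0,0,-0.006,0.004,0.252,0.046],
  [0,0,0,-0.006,0.004,0.252,0.025],
  [0,0,0,-0.006,0.004,0.252,0.025],
  [0,0,0,-0.006,0.004,0.252,0.025],
], grip_force=35)

```text
clock: 7.62
eef_pos: [523.0, -256.8, 14.0]
tcp_rot: [3.14, 0.002, 1.99]
contact_force: [-0.5, 1.0, 7.1]
opening: 0.368
grasp_force: 34.4
```

Converted, -0.13 m / 0.5 = -0.26, -0.09 m / 0.5 = -0.18.

Request:
move_arm([
  [0,0,0,0,0,0,0.025],
  [0,0,0,0,0,-0.08,0.025],
  [0,0,0,0,0,-0.18,0.025],
  [0,0,0,0,0,-0.26,0.025],
  [0,0,0,0,0,-0.26,0.025],
])

```text
clock: 8.25
eef_pos: [524.2, -257.5, 146.6]
tcp_rot: [3.137, 0.006, 1.99]
contact_force: [0.9, -0.6, -0.5]
opening: 0.367
grasp_force: 34.9
```

```bash
python3 go.py 459 153 140 2.77
```

```text
turn [ 0.0024  0.0076 -0.7803] shift [0.4016 0.1074 0.0047] | q [-0.4592  0.3801  1.8038 -0.      0.9499 -0.8781] clk 8.25 pos [ 524.1877 -257.5329  146.6131] [3.1366 0.006  1.9897]
```

Converted, 0.402 m / 0.5 = 0.804, 0.107 m / 0.5 = 0.214, -0.78 rad / 3.1416 = -0.2483.

Request:
move_arm([
  [0,0,-0.2483,0.804,0.214,0.006,0.025],
  [0,0,-0.2483,0.804,0.214,0.006,0.025],
  [0,0,-0.2483,0.804,0.214,0.006,0.025],
  [0,0,-0.2483,0.804,0.214,0.006,0.025],
  [0,0,-0.2483,0.804,0.214,0.006,0.025],
  [0,0,-0.2483,0.804,0.214,0.006,0.025],
  [0,0,-0.2483,0.804,0.214,0.006,0.025],
  [0,0,-0.2483,0.804,0.214,0.006,0.025],
])

```text
clock: 9.25
eef_pos: [455.2, 156.6, 138.8]
tcp_rot: [3.142, -0.0, 2.773]
contact_force: [0.4, -1.1, -1.3]
opening: 0.37
grasp_force: 34.9
```

Request:
move_arm([
  [0,0,0,0,0,0,0.025],
  [0,0,0,0,0,0,0.025],
])

```text
clock: 9.5
eef_pos: [456.1, 153.4, 139.0]
tcp_rot: [-3.141, -0.0, 2.768]
contact_force: [-0.3, -0.7, 0.1]
opening: 0.367
grasp_force: 34.9
```

```bash
python3 go.py 459 153 15 2.77; cat > pic.py <<'E'
import sys,cv2,numpy as np
from rig import *
n,o=sys.argv[1:];c=camera_params(n);p,d=grab_frame(n);cv2.imwrite(f"pics/{o}.png",p[:,:,::-1])
np.savez(o+".npz",p=p,d=d,K=c["camera_matrix"],T=c["world_from_camera"])
E
```

```text
turn [-0.0004 -0.0002 -0.0015] shift [-0.0029  0.0008  0.124 ] | q [ 0.3214  0.2498  2.0197 -0.0003  0.8725 -0.8761] clk 9.5 pos [456.0724 153.362  139.0178] [-3.1412 -0.0002  2.7685]
```

Converted, 0.124 m / 0.5 = 0.248, 0.12 m / 0.5 = 0.24.

Request:
move_arm([
  [0,0,0,-0.004,0,0.12,0.025],
  [0,0,0,-0.004,0,0.2,0.025],
  [0,0,0,-0.004,0,0.24,0.025],
  [0,0,0,-0.004,0,0.248,0.025],
  [0,0,0,-0.004,0,0.248,0.025],
  [0,0,0,-0.004,0,0.248,0.025],
])

```text
clock: 10.25
eef_pos: [458.8, 153.7, 16.1]
tcp_rot: [3.14, 0.001, 2.769]
contact_force: [-0.0, -0.2, -0.5]
opening: 0.365
grasp_force: 35.1
```

```bash
python3 go.py 459 153 14 2.77
```

```text
turn [ 0.0012  0.0014 -0.0007] shift [-0.0004 -0.0006  0.0021] | q [ 0.3202  0.4665  2.0821 -0.      0.5912 -0.8783] clk 10.25 pos [458.7996 153.7035  16.1185] [3.1404 0.0014 2.7693]
```

Converted, -0.08 m / 0.5 = -0.16, -0.03 m / 0.5 = -0.06.

Request:
move_arm([
  [0,0,0,0,0,0.004,0.025],
  [0,0,0,0,0,0.005,0.025],
  [0,0,0,0,0,0.005,0.025],
  [0,0,0,0,0,0.005,0.046],
  [0,0,0,0,0,0.005,0.046],
  [0,0,0,0,0,0.005,0.046],
  [0,0,0,0,0,-0.06,0.046],
  [0,0,0,0,0,-0.16,0.046],
])

```text
clock: 11.25
eef_pos: [456.7, 153.3, 94.9]
tcp_rot: [-3.139, -0.003, 2.77]
contact_force: [1.6, 0.7, -0.2]
opening: 0.539
grasp_force: 0.0
```

Converted, -0.06 m / 0.5 = -0.12.

Request:
move_arm([
  [0,0,0,0,0,-0.12,0.046],
  [0,0,0,0,0,-0.12,0.046],
])

```text
clock: 11.5
eef_pos: [460.8, 154.7, 159.4]
tcp_rot: [3.136, 0.006, 2.77]
contact_force: [-0.2, 0.2, -0.1]
opening: 0.54
grasp_force: 0.0
```

```bash
python3 go.py 528.5 -185.3 150 0.419; python3 pic.py wrist w4
```

```text
turn [ 0.01   -0.0031  2.3508] shift [-0.1866 -0.2922  0.0091] | q [ 0.3208  0.2225  1.999  -0.      0.9119 -0.8783] clk 11.5 pos [460.7527 154.6828 159.4408] [3.1363 0.0063 2.7698]
```

View pics/w4.png

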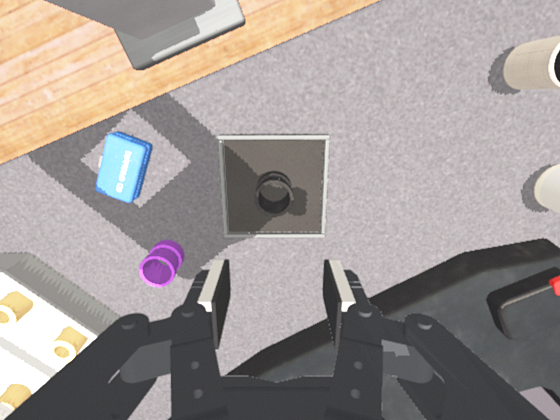

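The loupe stands upright inside the tray at (274,192). Next is the handle, approached at yaw 3.561.

```bash
python3 go.py 528.5 -185.3 150 3.561
```

```text
turn [ 0.0013  0.0043 -0.7911] shift [-0.1879 -0.2911  0.0069] | q [ 0.3208  0.2253  2.0017 -0.      0.9102 -0.8782] clk 11.55 pos [459.1837 154.1612 157.1164] [3.1388 0.0034 2.7699]
```

Converted, -0.291 m / 0.5 = -0.582, -0.188 m / 0.5 = -0.376, -0.791 rad / 3.1416 = -0.2518.

Request:
move_arm([
  [0,0,-0.2518,-0.376,-0.582,0.008,0.046],
  [0,0,-0.2518,-0.376,-0.582,0.008,0.046],
  [0,0,-0.2518,-0.376,-0.582,0.008,0.046],
  [0,0,-0.2518,-0.376,-0.582,0.008,0.046],
  [0,0,-0.2518,-0.376,-0.582,0.008,0.046],
  [0,0,-0.2518,-0.376,-0.582,0.008,0.046],
  [0,0,-0.2518,-0.376,-0.582,0.008,0.046],
  [0,0,-0.2518,-0.376,-0.582,0.008,0.046],
])

```text
clock: 12.55
eef_pos: [526.1, -185.5, 149.5]
tcp_rot: [3.139, -0.002, -2.724]
contact_force: [0.2, -0.4, 0.3]
opening: 0.542
grasp_force: 0.0
```

Request:
move_arm([
  [0,0,0,0,0,0,0.046],
  [0,0,0,0,0,0,0.046],
])

```text
clock: 12.8
eef_pos: [527.2, -184.5, 151.0]
tcp_rot: [3.141, -0.0, -2.721]
contact_force: [0.3, -0.4, -0.5]
opening: 0.538
grasp_force: 0.0
```

```bash
python3 go.py 528.5 -185.3 52 3.561; python3 pic.py wrist w5
```

```text
turn [ 0.0004 -0.0003  0.0014] shift [-0.0009 -0.0013  0.099 ] | q [-0.3393  0.3426  1.8496  0.0001  0.9498 -2.331 ] clk 12.8 pos [ 527.1968 -184.4544  151.028 ] [ 3.1412 -0.0003 -2.7207]
```

View pics/w5.png

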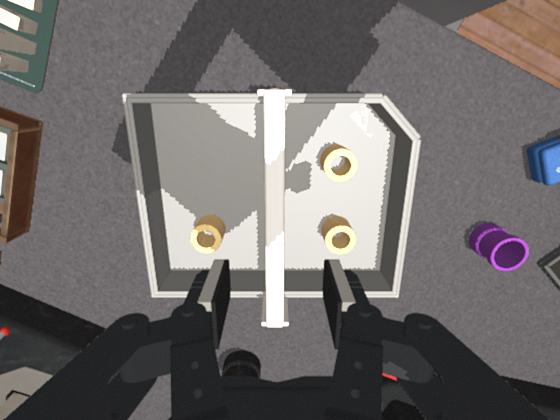

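Wrist view: the tote is empty of the loupe and its three bushes are at (340,165), (341,238) and (206,238). The bar at column 274 sits centred between the fingers, and the bevel is at the upper right (400,115).

Converted, 0.1 m / 0.5 = 0.2, 0.098 m / 0.5 = 0.196.

Request:
move_arm([
  [0,0,0,0,-0.002,0.1,0.046],
  [0,0,0,0,-0.002,0.17,0.046],
  [0,0,0,0,-0.002,0.196,0.046],
  [0,0,0,0,-0.002,0.2,0.046],
  [0,0,0,0,-0.002,0.2,0.005],
  [0,0,0,0,-0.002,0.2,0.005],
  [0,0,0,0,-0.002,0.2,0.005],
  [0,0,0,0,-0.002,0.2,0.005],
], grip_force=110)

```text
clock: 13.85
eef_pos: [528.8, -186.9, 52.8]
tcp_rot: [-3.14, 0.002, -2.722]
contact_force: [-0.5, 1.4, 5.3]
opening: 0.144
grasp_force: 107.8
```

Converted, -0.03 m / 0.5 = -0.06, -0.02 m / 0.5 = -0.04.

Request:
move_arm([
  [0,0,0,0,0,0,0.005],
  [0,0,0,0,0,0,0.005],
  [0,0,0,0,0,-0.01,0.005],
  [0,0,0,0,0,-0.02,0.005],
  [0,0,0,0,0,-0.04,0.005],
  [0,0,0,0,0,-0.06,0.005],
])

```text
clock: 14.6
eef_pos: [527.8, -186.6, 81.9]
tcp_rot: [-3.142, -0.0, -2.722]
contact_force: [-0.6, 0.4, -5.3]
opening: 0.137
grasp_force: 107.5
```

```bash
python3 go.py 528.5 -185.3 200 3.561; python3 -c "
from rig import sensors as s;r=s.sense();print(r['contact_force'],r['wrist_torque'],r['grasp_force'],r['opening'])"
```

```text
turn [-0.     -0.     -0.0002] shift [-0.0012  0.0009 -0.1181] | q [-0.3426  0.4404  1.8914 -0.      0.8097 -2.3325] clk 14.6 pos [ 527.751  -186.6199   81.8979] [-3.1416 -0.     -2.7224]
[-0.59591969  0.36785036 -5.29478069] [-0.08035358  0.03293675  0.02297077] 107.47103333473206 0.13717268829441076
```

Converted, -0.11 m / 0.5 = -0.22, -0.105 m / 0.5 = -0.21, -0.06 rad / 3.1416 = -0.0191.

Request:
move_arm([
  [0,0,0,0,0,-0.04,0.005],
  [0,0,0,0,0,-0.09,0.005],
  [0,0,0,0,0,-0.14,0.005],
  [0,0,0,0,0,-0.18,0.005],
  [0,0,0,0,0,-0.21,0.005],
  [0,0,0,0,0,-0.22,0.005],
  [0.0095,-0.0095,0,0,0,-0.22,0.005],
  [0.0191,-0.0191,0,0,0,-0.22,0.005],
])

```text
clock: 15.6
eef_pos: [527.3, -186.5, 190.5]
tcp_rot: [-3.082, 0.06, -2.721]
contact_force: [0.4, -0.6, -5.6]
opening: 0.143
grasp_force: 107.6
```

Converted, -0.06 rad / 3.1416 = -0.0191.

Request:
move_arm([
  [0.0064,-0.0064,0,0,0,0,0.005],
  [0.0127,-0.0127,0,0,0,0,0.005],
  [0.0191,-0.0191,0,0,0,0,0.005],
  [0.0255,-0.0255,0,0,0,0,0.005],
  [0.0318,-0.0318,0,0,0,0,0.005],
  [0.0366,-0.0366,0,0,0,0,0.005],
  [0.0414,-0.0414,0,0,0,0,0.005],
  [0.0414,-0.0414,0,0,0,0,0.005],
])

```text
clock: 16.6
eef_pos: [527.4, -186.5, 191.1]
tcp_rot: [-2.949, 0.189, -2.704]
contact_force: [-0.6, -0.7, -4.9]
opening: 0.141
grasp_force: 107.9
```

```bash
python3 go.py 528.5 -185.3 200 3.561; python3 pic.py wrist w6;python3 -c "
from rig import sensors as s;r=s.sense();print(r['contact_force'],r['wrist_torque'],r['grasp_force'],r['opening'])"
```

```text
turn [-0.1901  0.19   -0.0002] shift [-0.0031 -0.001  -0.0084] | q [-0.3379  0.1729  2.0107 -0.0118  0.6894 -2.3198] clk 16.6 pos [ 527.4208 -186.4837  191.1085] [-2.9492  0.1889 -2.7041]
[ 0.06274514  0.09441896 -5.06493627] [ 0.11207972  0.20404141 -0.00682626] 107.87549614906311 0.13867814810532195
```

View pics/w6.png

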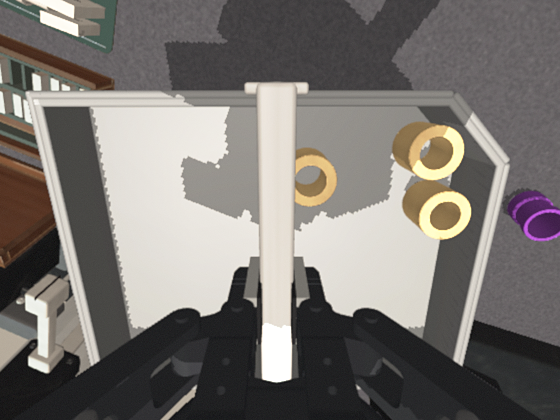

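At 15° of tilt, two bushes are at the bevel, at (428,150) and (438,210). The third is sliding under the bar at (310,180). I'll tilt further.

Converted, -0.19 rad / 3.1416 = -0.0605.

Request:
move_arm([
  [0.0064,-0.0064,0,0,0,0,0.005],
  [0.0159,-0.0159,0,0,0,0,0.005],
  [0.0255,-0.0255,0,0,0,0,0.005],
  [0.035,-0.035,0,0,0,0,0.005],
  [0.0446,-0.0446,0,0,0,0,0.005],
  [0.0541,-0.0541,0,0,0,0,0.005],
  [0.0605,-0.0605,0,0,0,0,0.005],
  [0.0605,-0.0605,0,0,0,0,0.005],
])

```text
clock: 17.65
eef_pos: [527.3, -186.4, 190.8]
tcp_rot: [-2.744, 0.369, -2.647]
contact_force: [0.9, 0.2, -5.0]
opening: 0.144
grasp_force: 108.1
```

Request:
move_arm([
  [0,0,0,0,0,0,0.005],
  [0,0,0,0,0,0,0.005],
  [0,0,0,0,0,0,0.005],
  [0,0,0,0,0,0,0.005],
])

```text
clock: 18.15
eef_pos: [527.8, -186.7, 191.2]
tcp_rot: [-2.743, 0.37, -2.647]
contact_force: [1.5, 1.2, -3.8]
opening: 0.144
grasp_force: 108.1
```

```bash
python3 go.py 528.5 -185.3 200 3.561; python3 pic.py wrist w7;python3 -c "
from rig import sensors as s;r=s.sense();print(r['contact_force'],r['wrist_torque'],r['grasp_force'],r['opening'])"
```

```text
turn [-0.38    0.3799 -0.0002] shift [-0.0043 -0.0022 -0.0075] | q [-0.3318  0.0983  2.204  -0.0592  0.3027 -2.2701] clk 18.15 pos [ 527.8277 -186.6597  191.2176] [-2.7429  0.3703 -2.6468]
[-0.03569509  0.14785082 -4.97863599] [0.26029306 0.657315   0.03973151] 108.12996983528137 0.1437568524996015
```

View pics/w7.png

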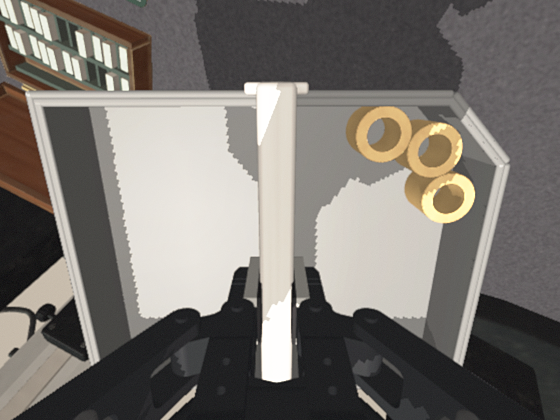

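All three bushes are packed in the bevelled corner, at (382,135), (433,150) and (445,195), at about 31° of tilt. I'll do one settling hold and check numerically that they are still.

Request:
move_arm([
  [0,0,0,0,0,0,0.005],
  [0,0,0,0,0,0,0.005],
  [0,0,0,0,0,0,0.005],
  [0,0,0,0,0,0,0.005],
])

```text
clock: 18.7
eef_pos: [527.8, -186.6, 191.2]
tcp_rot: [-2.743, 0.37, -2.647]
contact_force: [-0.3, -0.2, -4.6]
opening: 0.146
grasp_force: 108.1
```

```bash
python3 pic.py wrist w8; python3 pic.py top t8; python3 - <<'E'
from h import *
from rig import sensors
from scipy.spatial.transform import Rotation as R
np.set_printoptions(precision=1,suppress=True)
a,b=np.load("w7.npz"),np.load("w8.npz")
print("diff>40 in corner",(abs(a['p'].astype(int)-b['p'])[90:240,330:490].max(2)>40).sum())
s=sensors.sense();W=cloud(b['d'],b['K'],b['T'])
L=R.from_euler('xyz',s['tcp_rot']).inv().apply(W.reshape(-1,3)-s['eef_pos']).reshape(W.shape)
# tool x = tote y, tool y = tote x, tool z = -tote z (tip ~52 above underside)
for uv in((382,135),(433,150),(445,195)):
    v=np.array([L[uv[1]+j,uv[0]+i] for i in range(-32,33) for j in range(-32,33)]); t=np.c_[v[:,1],v[:,0],52.5-v[:,2]]
    k=(abs(t[:,2]-31)<3); print(uv,np.nanmedian(t[k],0))
print("lowest tote z",np.nanmin(W[95:240,330:490,2]))
t0,t8=np.load("top0.npz"),np.load("t8.npz");Wt=cloud(t8['d'],t8['K'],t8['T'])
m=(abs(Wt[...,0]-459)<35)&(abs(Wt[...,1]-153)<35)&(Wt[...,2]>15);print("loupe",Wt[m].mean(0) if m.any() else None,np.nanmax(Wt[m][:,2]) if m.any() else 0)
E
```

```text
diff>40 in corner 8
(382, 135) [56.6 64.8 30.2]
(433, 150) [81.4 60.3 30.2]
(445, 195) [90.4 36.7 30.2]
lowest tote z -2.723163948627871
loupe [458.3 153.1  34.5] 47.500178145470954
```

```bash
python3 -c "
from rig import order;print(order.sign_off())"
```

```text
the job is handed in; nothing more can be done
None
```

The job is handed in: the loupe stands upright on the tray, and the arm is holding the tote clear of the plate, still and tilted about 31°, with all three bushes packed together in its bevelled corner.

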